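# Point out the leg to repair and the dowel it needs

### The arm

A 6-joint arm with a two-finger parallel gripper is mounted at the origin on the work surface. World frame = base frame: x ahead of the robot, y to its left, z up, the work surface at z = 0. Lengths are in m, angles in rad, forces in N, time in s.
With the tool pointing down it reaches from about 0.375 to 0.9 m from the base axis. Payload 3.1 kg.
Tool frame: the origin (TCP) lies on the centre line of the jaws, within the pads' length; the fingertips stand 19 mm ahead of it and the grasp point (between the pads) is the TCP; z points along the fingers, y is the line along which they close (so a half turn about z gives the same grasp; the last joint's range is limited). The gripper opens to 85 mm and grips with 20 to 120 N. Pads are 22 mm wide; open, the fingers measure 114 mm over their backs; the gripper's body (76 mm by 85 mm) begins 54 mm behind the grasp point. The pads swing forward as they close: fully open they stand 13 mm farther back than shut.
Start: joints at [0.943, 0.527, 1.433, -0, 1.181, -0.178], TCP at [0.272, 0.563, 0.25] pointing down, gripper open.
Joint ranges: [-3.08, 3.08], [-0.75, 2.2], [0.22, 2.44], [-1.43, 4.57], [0, 2.65], [-2.85, 2.85]. Speed limits (rad/s): [2.79, 2.79, 3.14, 3.14, 3.14, 3.14].

### API

Orientations are given as a unit quaternion [x, y, z, w].
In Python, from station import manip gives the robot as it stands.
- The arm moves only by the tool servo_tool, never from a script. Its argument "rows" is a list that holds one entry, the list of rows, each a list of 7 numbers: the turn, a rotation vector about the tool's x, y, z in degrees, then the shift along the tool's x, y, z in m, then the gripper command: -1 is shut, 1 is fully open, values between are in proportion. In form: [[[wx, wy, wz, tx, ty, tz, jaw], ...]]. A call has 1 to 8 rows; each row shifts and turns the commanded pose from where the row before left it, along the tool's axes as they then stand; what a row does not reach is not made up. A row lasts 1/12 s, in which the tool goes at most 41.7 mm and 7.16 degrees, less where a joint would pass 70% of its speed; a pose out of reach is approached as far as the arm can. A call is refused whole if a number of a shift passes 0.0417 or a number of a turn 7.16, either way. A call with a gripper value outside its range is refused whole. The fingers move at their own pace and stop on an object; "squeeze" is the grip in N (left out, the last holds). Time passes only in rows, so rows that do not move let the fingers close. It gives the time, the measured TCP pose, the force, the opening and the grip force at its end, in the units of the state.
- manip.sense(): the state, without advancing time (a new reading comes with each control period).
- manip.snapshot(name): name is "side" or "top"; returns the picture (480x640x3 uint8, blue, green, red); there is no depth.
- manip.camera_info(name): a dict with "K" (3x3 intrinsics, pixels), "camera_from_world" (4x4, takes a point from world to camera coordinates). Camera axes: x right, y down, z forward; pixel columns grow to the right and rows downward; lengths in m; the calibration is good to about 2 mm. A picture is of the moment at which its call begins. camera_info takes no time and is no camera call.
- manip.sign_off(): hands the job in; it is judged then, once.
The state is a dict: "t": time; "q": joint angles; "qd": joint speeds; "tau": joint torques, N m; "tcp_pos": TCP position; "tool_rot": TCP orientation; "force": force on the tool from outside, world axes, zero at the start; "ft_torque": the same for the moment, N m; "finger_gap": opening from 0.0 (shut) to 1.0 (fully open); "gripper_force": force on a finger pad.
Only numpy, scipy, OpenCV 4.12 (cv2) and the standard library are available. Lean on these libraries where they do the work, as an engineer would, in place of code of your own. Each camera call takes 0.05 s, during which the arm holds its last target. There are 200 camera calls.

### The job

Show the apprentice the next repair purely by pointing, touching and moving nothing on the bench: bring the fingertips straight above the empty pin hole in the top of the one furniture leg that has lost its wooden pin, about 3 cm over it, and stay there for two seconds. Then in the same way point, from about 3 cm straight above its middle, at the loose pale dowel in the blue fittings tray that matches the pins of the other two legs; stay and finish the program while still pointing there. Do not point at the other legs or at the other two fittings.

Things in the scene. Friction and masses are not known exactly. Their poses are not given: they have to be found in the camera images.
- leg_bare_hole (a point): The target hole: centre of the mouth of the empty dark pin hole, 16 mm wide and 30 mm deep, in the flat top face of the leg that has no pin. The point's z is the top face, 130 mm above the bench.
- leg_bare: The leg that has lost its pin: loose mid-brown wooden sofa leg standing upright on a round pad foot (56 mm), curved shank, 54 mm square top block 36 mm tall, 130 mm high in all. Origin at the centre of its underside, z up along the leg; the hole lies on this axis. Which of the three legs in the row it is changes from start to start; the legs stand at least 75 mm apart between centres.
- leg_a_pin (a point): Top centre of the pale wooden pin (16 mm thick, stands 22 mm out of the top face, so its end is 152 mm above the bench) of a sound leg. Not to be pointed at.
- leg_a: A sound leg, same shape as leg_bare but with a pale pin on top; loose, origin at the centre of its underside.
- leg_b_pin (a point): Top centre of the pale pin of the other sound leg, same sizes as leg_a_pin. Not to be pointed at.
- leg_b: The other sound leg, same as leg_a; loose, origin at the centre of its underside.
- beech_dowel: The target dowel: loose pale wooden dowel, 16 mm thick and 60 mm long, lying in one lane of the blue tray, its top 21 mm above the bench. Origin at the middle of its length, on its underside (5 mm above the bench); x runs along the dowel.
- walnut_dowel: Loose dark wooden dowel, 10 mm thick and 60 mm long, in another lane of the tray. Not to be pointed at. Origin at the middle of its length, on its underside (5 mm above the bench).
- steel_bolt: Loose steel bolt, 10 mm thick and 60 mm long with an 18 mm round head, in another lane of the tray. Not to be pointed at. Origin at the middle of its length, on its underside (5 mm above the bench).
- tray: Fixed blue open fittings tray, 140 x 195 mm, 22 mm high, floor and walls 5 mm; two dividers make three lanes side by side along its y, each about 58 mm wide and running along its x, 63 mm between lane centres. One fitting lies in each lane, which in which changes. Origin at the centre of its underside. Other loose things stand around on the bench, none taller than 155 mm; the fixed things at its edges are no taller than 155 mm either.

How it is judged:
On the way, in this order (a step that is already met when the one before it is completed fails the run):
1. the fingers point at the empty hole from above, within 20 mm sideways and close above it, for 1.5 s (horizontal distance between the grasp point and leg_bare_hole below 0.02 m and height (world z) of the grasp point between 0.15 and 0.215 m), for 1.5 s.
2. the fingers point at the middle of the pale dowel, within 20 mm sideways and close above it, for 1 s (horizontal distance between the grasp point and beech_dowel below 0.02 m and height (world z) of the grasp point between 0.041 and 0.106 m), for 1 s.
At the end, for the whole second after the job is handed in: The grasp point stays within 20 mm sideways of the middle of the pale dowel and 20 to 85 mm above its top (fingertips up to about 65 mm above it), touching nothing, with the three legs and three fittings within 8 mm of where they began (all of step 2 and distance of each of leg_bare, leg_a, leg_b, beech_dowel, walnut_dowel, steel_bolt from where it was at the start of the episode below 0.008 m and contact force between the fingers and anything else below 0.3 N).
It fails at once if the robot touches something (contact force between any of the fingers, the arm and anything else above 0.5 N).
It fails at once if a leg or a fitting is moved, lifted or carried (8 mm) (distance of any of leg_bare, leg_a, leg_b, beech_dowel, walnut_dowel, steel_bolt from where it was at the start of the episode above 0.008 m).
It fails at once if the fingers point at a sound leg, the dark dowel or the bolt (within 20 mm sideways and the grasp point under 60 mm above its top) ((horizontal distance between the grasp point and leg_a_pin below 0.02 m and height (world z) of the grasp point below 0.212 m) or (horizontal distance between the grasp point and leg_b_pin below 0.02 m and height (world z) of the grasp point below 0.212 m) or (horizontal distance between the grasp point and walnut_dowel below 0.02 m and height (world z) of the grasp point below 0.075 m) or (horizontal distance between the grasp point and steel_bolt below 0.02 m and height (world z) of the grasp point below 0.083 m)).
It also fails if it takes over 43 s, if anything falls off the work surface, if the arm or the gripper's body presses on something with over 40 N, if the wrist force passes 120 N, or if a joint passes its speed limit or range.

## Working session

There is one attempt and no reset: what is moved stays moved. The work goes in short steps, Python scripts to look and compute and a tool call to move; the robot and the scene stay as the last step left them, time stands still between calls to the robot, and variables do not carry over. Pictures are saved under pics/ and viewed, at most 10 in all, crops included, and the job is handed in when it is done.

Besides the shell and the picture viewer there is one more tool, called after ">>>" by a JSON object that holds its "fn" and its "kwargs". servo_tool: Moves the arm, as the interface text tells. Its arguments: {"type":"object","properties":{"rows":{"type":"array","items":{"type":"array","items":{"type":"array","items":{"type":"number"}}}},"squeeze":{"type":"number"}},"required":["rows"]}

```bash
mkdir -p pics; python3 - <<'E'
from station import manip
import cv2
for n in("top","side"):
    cv2.imwrite(f"pics/{n}0.png",manip.snapshot(n)); c=manip.camera_info(n); print(n,c["K"],c["camera_from_world"])
s=manip.sense();print(s["t"],s["tcp_pos"],s["tool_rot"],s["force"])
E
```

```text
top [[526.67776276   0.         324.88814804]
 [  0.         526.67776276 240.23248261]
 [  0.           0.           1.        ]] [[ 0.02277495 -0.99930558  0.02948985 -0.03674099]
 [-0.98418411 -0.02759422 -0.17498626  0.5481001 ]
 [ 0.1756785  -0.02503814 -0.98412914  0.88577383]
 [ 0.          0.          0.          1.        ]]
side [[543.16092195   0.         315.24398133]
 [  0.         543.16092195 238.87197633]
 [  0.           0.           1.        ]] [[ 8.94708404e-01 -4.46649907e-01  8.55791183e-04 -4.50412825e-01]
 [-3.30282966e-01 -6.62894961e-01 -6.71925169e-01  2.43570860e-01]
 [ 3.00682614e-01  6.00894442e-01 -7.40618549e-01  1.07301077e+00]
 [ 0.00000000e+00  0.00000000e+00  0.00000000e+00  1.00000000e+00]]
0.1 [0.27133835 0.56235669 0.24943164] [ 2.22998619e-01  9.74818265e-01 -8.98515755e-04 -3.98899092e-04] [-0.17347244 -0.13467133 -0.36663579]
```

View pics/top0.png

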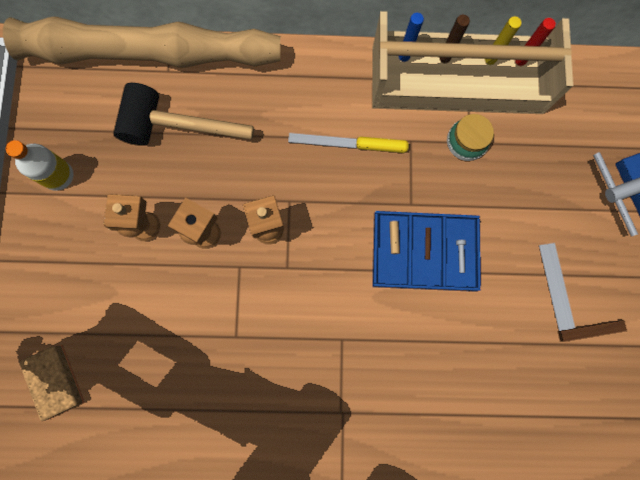

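View pics/side0.png

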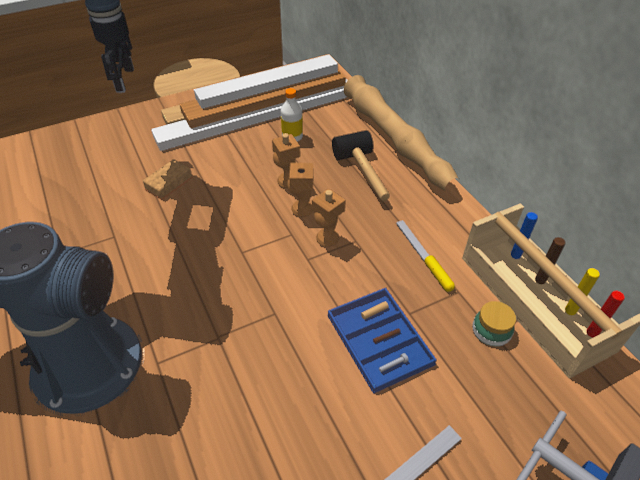

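The bare leg is the middle one: its hole is near (191,219) in the top view and (301,171) in the side view. The pale dowel lies near (394,237) in top and (375,311) in side. Next I'll refine these with masks and cast rays.

```bash
cat > h.py <<'E'
import cv2,numpy as np
from station import manip
def cen(img,box,f):
    x0,y0,x1,y1=box; m=f(cv2.cvtColor(img[y0:y1,x0:x1],cv2.COLOR_BGR2HSV).astype(int)).astype(np.uint8)
    n,l,s,c=cv2.connectedComponentsWithStats(m); i=1+np.argmax(s[1:,4]); return c[i]+[x0,y0],s[i]
def ray(n,uv,z):
    c=manip.camera_info(n);T=np.array(c["camera_from_world"]);R,t=T[:3,:3],T[:3,3]
    o=-R.T@t; d=R.T@np.linalg.inv(c["K"])@[*uv,1]; return o+d*(z-o[2])/d[2]
E
python3 - <<'E'
from h import *
t=cv2.imread("pics/top0.png");s=cv2.imread("pics/side0.png")
dark=lambda h:h[...,2]<70
pale=lambda h:(h[...,2]>150)&(h[...,0]<30)&(h[...,1]<200)
for n,im,b,f,z in [("top",t,(180,208,202,230),dark,.13),("side",s,(293,165,309,178),dark,.13),
 ("top",t,(383,216,405,260),pale,.013),("side",s,(355,296,392,323),pale,.013)]:
    c,st=cen(im,b,f); print(n,c.round(1),st,ray(n,c,z).round(4))
for n,uv,z in [("top",(118,209),.152),("top",(262,212),.152),("side",(285,138),.152),("side",(328,194),.152),("top",(428,243),.01),("top",(471,136),.05),("top",(15,149),.15),("top",(373,106),.1)]:
    print(n,uv,ray(n,uv,z).round(3))
E
```

```text
top [190.5 219. ] [ 6  7 10  9 71] [0.5631 0.1973 0.13  ]
side [300.4 170.5] [ 5  4  6  4 16] [0.5622 0.1954 0.13  ]
top [393.8 237.1] [  7   5   8  32 209] [ 0.5647 -0.1513  0.013 ]
side [374.9 308.2] [  7   5  26  15 139] [ 0.5692 -0.1498  0.013 ]
top (118, 209) [0.571 0.307 0.152]
top (262, 212) [0.573 0.081 0.152]
side (285, 138) [0.57  0.296 0.152]
side (328, 194) [0.572 0.075 0.152]
top (428, 243) [ 0.556 -0.216  0.01 ]
top (471, 136) [ 0.752 -0.289  0.05 ]
top (15, 149) [0.665 0.479 0.15 ]
top (373, 106) [ 0.782 -0.101  0.1  ]
```

Both views agree: hole at about (0.563, 0.197, 0.13), dowel at about (0.566, −0.151). The sound pins are at y≈0.30 and 0.08. I'll shut the jaws and travel at z=0.25.

>>> {"fn": "servo_tool", "kwargs": {"rows": [[[0, 0, 0, -0.008, -0.004, 0, -1], [0, 0, 0, -0.016, -0.008, 0, -1], [0, 0, 0, -0.018, -0.008, 0, -1], [0, 0, 0, -0.018, -0.009, 0, -1], [0, 0, 0, -0.018, -0.009, 0, -1], [0, 0, 0, -0.018, -0.009, 0, -1], [0, 0, 0, -0.018, -0.009, 0, -1], [0, 0, 0, -0.018, -0.009, 0, -1]]]}}

```text
t: 0.77
tcp_pos: [0.3629, 0.4454, 0.2501]
tool_rot: [0.223, 0.975, -0.0, -0.0]
force: [0.6, -1.0, -0.2]
finger_gap: 0.002
gripper_force: 0.0
```

>>> {"fn": "servo_tool", "kwargs": {"rows": [[[0, 0, 0, -0.018, -0.009, 0, -1], [0, 0, 0, -0.018, -0.009, 0, -1], [0, 0, 0, -0.018, -0.009, 0, -1], [0, 0, 0, -0.018, -0.008, 0, -1], [0, 0, 0, -0.018, -0.008, 0, -1], [0, 0, 0, -0.018, -0.008, 0, -1], [0, 0, 0, -0.018, -0.008, 0, -1], [0, 0, 0, -0.018, -0.008, 0, -1]]]}}

```text
t: 1.43
tcp_pos: [0.4633, 0.3224, 0.2501]
tool_rot: [0.223, 0.975, -0.0, -0.0]
force: [0.6, -0.6, -0.2]
finger_gap: 0.001
gripper_force: 0.0
```

>>> {"fn": "servo_tool", "kwargs": {"rows": [[[0, 0, 0, -0.018, -0.009, 0, -1], [0, 0, 0, -0.018, -0.009, 0, -1], [0, 0, 0, -0.018, -0.009, 0, -1], [0, 0, 0, -0.018, -0.009, 0, -1], [0, 0, 0, -0.018, -0.009, 0, -1], [0, 0, 0, -0.018, -0.009, 0, -1], [0, 0, 0, -0.018, -0.008, 0, -1], [0, 0, 0, -0.012, -0.006, 0, -1]]]}}

```text
t: 2.1
tcp_pos: [0.5586, 0.2006, 0.2501]
tool_rot: [0.224, 0.975, -0.0, 0.0]
force: [0.3, 0.4, 0.2]
finger_gap: 0.002
gripper_force: 0.0
```

>>> {"fn": "servo_tool", "kwargs": {"rows": [[[0, 0, 0, 0, 0, 0, -1], [0, 0, 0, 0, 0, 0, -1], [0, 0, 0, 0, 0, 0, -1]]]}}

```text
t: 2.35
tcp_pos: [0.5566, 0.2031, 0.2501]
tool_rot: [0.223, 0.975, -0.0, -0.001]
force: [-0.5, -0.1, -0.2]
finger_gap: -0.001
gripper_force: 0.0
```

>>> {"fn": "servo_tool", "kwargs": {"rows": [[[0, 0, 0, -0.004, -0.001, 0.005, -1], [0, 0, 0, -0.004, -0.002, 0.01, -1], [0, 0, 0, 0, 0, 0.012, -1], [0, 0, 0, 0, 0, 0.012, -1], [0, 0, 0, 0, 0, 0.012, -1], [0, 0, 0, 0, 0, 0.01, -1], [0, 0, 0, 0, 0, 0.005, -1], [0, 0, 0, 0, 0, 0.002, -1]]]}}

```text
t: 3.02
tcp_pos: [0.5626, 0.1966, 0.1808]
tool_rot: [0.223, 0.975, -0.0, -0.001]
force: [0.2, 0.0, 0.8]
finger_gap: 0.0
gripper_force: 0.0
```

```bash
python3 - <<'E'
from h import *
t=manip.snapshot("top");s=manip.snapshot("side")
cv2.imwrite("pics/p1.png",np.hstack([cv2.resize(t[140:300,60:360],(400,300)),cv2.resize(s[60:260,200:400],(300,300))]))
print(manip.sense()["tcp_pos"])
E
```

```text
[0.56331633 0.1966385  0.18187486]
```

View pics/p1.png

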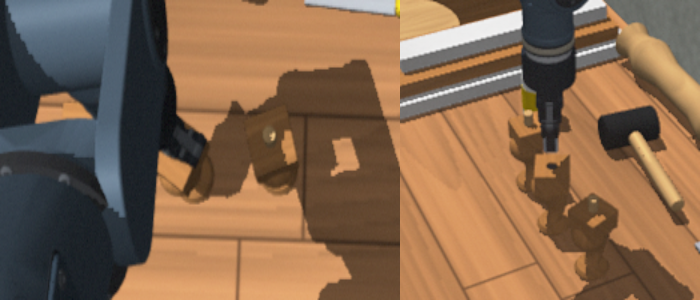

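The crops show the fingertips right above the middle leg's hole (side crop about (550,150), with the hole just below), and clear of everything. I'll hold here for over 2 s, then rise.

>>> {"fn": "servo_tool", "kwargs": {"rows": [[[0, 0, 0, 0, 0, 0, -1], [0, 0, 0, 0, 0, 0, -1], [0, 0, 0, 0, 0, 0, -1], [0, 0, 0, 0, 0, 0, -1], [0, 0, 0, 0, 0, 0, -1], [0, 0, 0, 0, 0, 0, -1], [0, 0, 0, 0, 0, 0, -1], [0, 0, 0, 0, 0, 0, -1]]]}}

```text
t: 3.78
tcp_pos: [0.5635, 0.1965, 0.1823]
tool_rot: [0.223, 0.975, 0.0, 0.0]
force: [0.3, 1.0, -0.7]
finger_gap: 0.001
gripper_force: 0.0
```

>>> {"fn": "servo_tool", "kwargs": {"rows": [[[0, 0, 0, 0, 0, 0, -1], [0, 0, 0, 0, 0, 0, -1], [0, 0, 0, 0, 0, 0, -1], [0, 0, 0, 0, 0, 0, -1], [0, 0, 0, 0, 0, 0, -1], [0, 0, 0, 0, 0, 0, -1], [0, 0, 0, 0, 0, 0, -1], [0, 0, 0, 0, 0, 0, -1]]]}}

```text
t: 4.45
tcp_pos: [0.5635, 0.1966, 0.1823]
tool_rot: [0.223, 0.975, -0.0, 0.0]
force: [-0.6, -0.1, 0.1]
finger_gap: -0.001
gripper_force: 0.0
```

>>> {"fn": "servo_tool", "kwargs": {"rows": [[[0, 0, 0, 0, 0, 0, -1], [0, 0, 0, 0, 0, 0, -1], [0, 0, 0, 0, 0, 0, -1], [0, 0, 0, 0, 0, 0, -1], [0, 0, 0, 0, 0, 0, -1], [0, 0, 0, 0, 0, 0, -1], [0, 0, 0, 0, 0, 0, -1], [0, 0, 0, 0, 0, 0, -1]]]}}

```text
t: 5.12
tcp_pos: [0.5635, 0.1966, 0.1823]
tool_rot: [0.223, 0.975, 0.0, 0.0]
force: [0.3, 0.1, -0.3]
finger_gap: 0.001
gripper_force: 0.0
```

>>> {"fn": "servo_tool", "kwargs": {"rows": [[[0, 0, 0, 0, 0, 0, -1], [0, 0, 0, 0, 0, 0, -1], [0, 0, 0, 0, 0, -0.005, -1], [0, 0, 0, 0, 0, -0.015, -1], [0, 0, 0, 0, 0, -0.02, -1], [0, 0, 0, 0, 0, -0.02, -1], [0, 0, 0, 0, 0, -0.015, -1], [0, 0, 0, 0, 0, -0.003, -1]]]}}

```text
t: 5.78
tcp_pos: [0.5652, 0.1968, 0.2638]
tool_rot: [0.223, 0.975, 0.001, 0.003]
force: [-0.4, 0.4, 0.2]
finger_gap: -0.002
gripper_force: 0.0
```

>>> {"fn": "servo_tool", "kwargs": {"rows": [[[0, 0, 0, -0.0075, -0.0155, 0, -1], [0, 0, 0, -0.0075, -0.0155, 0, -1], [0, 0, 0, -0.0075, -0.0155, 0, -1], [0, 0, 0, -0.0075, -0.0155, 0, -1], [0, 0, 0, -0.0075, -0.0155, 0, -1], [0, 0, 0, -0.0075, -0.0155, 0, -1], [0, 0, 0, -0.0075, -0.0155, 0, -1], [0, 0, 0, -0.0075, -0.0155, 0, -1]]]}}

```text
t: 6.45
tcp_pos: [0.5631, 0.058, 0.2597]
tool_rot: [0.223, 0.975, -0.0, -0.001]
force: [-0.4, -0.7, 1.3]
finger_gap: -0.002
gripper_force: 0.0
```

>>> {"fn": "servo_tool", "kwargs": {"rows": [[[0, 0, 0, -0.0075, -0.0155, 0, -1], [0, 0, 0, -0.0075, -0.0155, 0, -1], [0, 0, 0, -0.0075, -0.0155, 0, -1], [0, 0, 0, -0.0075, -0.0155, 0, -1], [0, 0, 0, -0.0075, -0.0155, 0, -1], [0, 0, 0, -0.0075, -0.0155, 0, -1], [0, 0, 0, -0.0075, -0.0155, 0, -1], [0, 0, 0, -0.0075, -0.0155, 0, -1]]]}}

```text
t: 7.12
tcp_pos: [0.5632, -0.0797, 0.2596]
tool_rot: [0.223, 0.975, 0.0, -0.001]
force: [-0.2, 0.1, 0.4]
finger_gap: 0.001
gripper_force: 0.0
```

>>> {"fn": "servo_tool", "kwargs": {"rows": [[[0, 0, 0, -0.0075, -0.0155, 0, -1], [0, 0, 0, -0.0075, -0.0155, 0, -1], [0, 0, 0, -0.0075, -0.0155, 0, -1], [0, 0, 0, -0.0075, -0.0125, 0, -1], [0, 0, 0, -0.0035, -0.005, 0, -1], [0, 0, 0, 0, 0, 0, -1], [0, 0, 0, 0, 0, 0, -1], [0, 0, 0, 0, 0, 0, -1]]]}}

```text
t: 7.78
tcp_pos: [0.5658, -0.1502, 0.2601]
tool_rot: [0.223, 0.975, 0.0, -0.0]
force: [0.5, 0.2, -0.6]
finger_gap: -0.0
gripper_force: 0.0
```

Over the dowel; descending 0.188 m to z≈0.072 in two steps.

>>> {"fn": "servo_tool", "kwargs": {"rows": [[[0, 0, 0, 0, 0, 0.01, -1], [0, 0, 0, 0, 0, 0.02, -1], [0, 0, 0, 0, 0, 0.025, -1], [0, 0, 0, 0, 0, 0.025, -1], [0, 0, 0, 0, 0, 0.025, -1], [0, 0, 0, 0, 0, 0.02, -1], [0, 0, 0, 0, 0, 0.01, -1], [0, 0, 0, 0, 0, 0.005, -1]]]}}

```text
t: 8.45
tcp_pos: [0.5649, -0.15, 0.1182]
tool_rot: [0.223, 0.975, 0.0, -0.002]
force: [-0.3, 0.1, -0.3]
finger_gap: -0.002
gripper_force: 0.0
```

>>> {"fn": "servo_tool", "kwargs": {"rows": [[[0, 0, 0, 0, 0, 0.01, -1], [0, 0, 0, 0, 0, 0.01, -1], [0, 0, 0, 0, 0, 0.01, -1], [0, 0, 0, 0, 0, 0.008, -1], [0, 0, 0, 0, 0, 0.005, -1], [0, 0, 0, 0, 0, 0.005, -1], [0, 0, 0, 0, 0, 0, -1], [0, 0, 0, 0, 0, 0, -1]]]}}

```text
t: 9.12
tcp_pos: [0.566, -0.1512, 0.0722]
tool_rot: [0.223, 0.975, 0.0, -0.0]
force: [-0.4, 0.0, -0.9]
finger_gap: -0.001
gripper_force: 0.0
```

```bash
python3 - <<'E'
from h import *
s=manip.snapshot("side");cv2.imwrite("pics/p2.png",cv2.resize(s[220:420,260:500],(720,600)))
pale=lambda h:(h[...,2]>150)&(h[...,0]<30)&(h[...,1]<200)
print(manip.sense()["tcp_pos"])
E
```

```text
[ 0.56625598 -0.15127466  0.07251811]
```

View pics/p2.png

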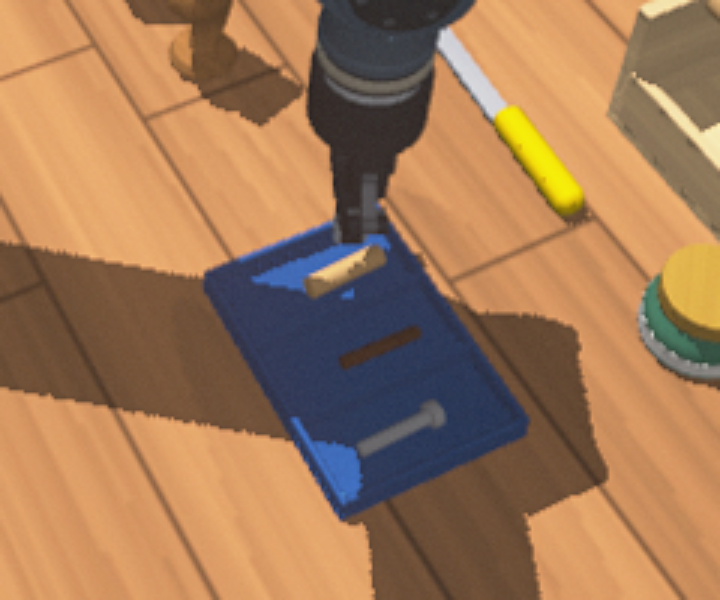

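The fingertips (crop about (358,240)) hang clear above the middle of the pale dowel (345,268), and nothing has moved. I'll hold for 2 s and hand in.

>>> {"fn": "servo_tool", "kwargs": {"rows": [[[0, 0, 0, 0, 0, 0, -1], [0, 0, 0, 0, 0, 0, -1], [0, 0, 0, 0, 0, 0, -1], [0, 0, 0, 0, 0, 0, -1], [0, 0, 0, 0, 0, 0, -1], [0, 0, 0, 0, 0, 0, -1], [0, 0, 0, 0, 0, 0, -1], [0, 0, 0, 0, 0, 0, -1]]]}}

```text
t: 9.83
tcp_pos: [0.566, -0.1512, 0.0723]
tool_rot: [0.223, 0.975, -0.0, -0.0]
force: [-0.1, -0.4, -0.1]
finger_gap: 0.001
gripper_force: 0.0
```

>>> {"fn": "servo_tool", "kwargs": {"rows": [[[0, 0, 0, 0, 0, 0, -1], [0, 0, 0, 0, 0, 0, -1], [0, 0, 0, 0, 0, 0, -1], [0, 0, 0, 0, 0, 0, -1], [0, 0, 0, 0, 0, 0, -1], [0, 0, 0, 0, 0, 0, -1], [0, 0, 0, 0, 0, 0, -1], [0, 0, 0, 0, 0, 0, -1]]]}}

```text
t: 10.5
tcp_pos: [0.566, -0.1512, 0.0723]
tool_rot: [0.223, 0.975, -0.0, 0.0]
force: [0.7, -0.3, -0.2]
finger_gap: 0.001
gripper_force: 0.0
```

>>> {"fn": "servo_tool", "kwargs": {"rows": [[[0, 0, 0, 0, 0, 0, -1], [0, 0, 0, 0, 0, 0, -1], [0, 0, 0, 0, 0, 0, -1], [0, 0, 0, 0, 0, 0, -1], [0, 0, 0, 0, 0, 0, -1], [0, 0, 0, 0, 0, 0, -1], [0, 0, 0, 0, 0, 0, -1], [0, 0, 0, 0, 0, 0, -1]]]}}

```text
t: 11.17
tcp_pos: [0.566, -0.1512, 0.0723]
tool_rot: [0.223, 0.975, -0.0, -0.0]
force: [-0.1, 0.2, -0.3]
finger_gap: 0.001
gripper_force: 0.0
```

```bash
python3 -c "
from station import manip
print(manip.sign_off())"
```

```text
the job is handed in; nothing more can be done
None
```

The arm pointed at the empty hole in the middle leg for over 2 s, then at the pale dowel, and I handed the job in while it was still pointing there, with no sign of contact or movement; sign-off returned no verdict.

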